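# Change the filter on a microscope lamp

### The job

The smear on the microscope is to be viewed in green light. Push the lamp's shutter slide fully in so that no bare light gets through, then turn the filter wheel click by click until the green filter has clicked home in the beam at the bottom of the wheel, and only then pull the shutter fully out again. Leave the things lying about on the bench where they are.

Things in the scene. Friction and masses are not known exactly. Their poses are not given: they have to be found in the camera images.
- rig: Microscope with the lamp train behind it, one fixed unit. Origin on the bench right under the filter wheel's centre; x runs along the train to the microscope, -x to the lamp, y across, z up. The beam runs along x, 85 mm up, in 52 mm tubes. The microscope begins at x 95 mm (base 125 mm high at the back); its limb, at x 135 to 195 mm, and head rise to 480 mm.
- lamp_house (a point): Centre of the ivory lamp house, 120 mm along the train, 116 mm wide, 155 mm high. It stands at x -305 to -185 mm of the rig.
- shutter_box (a point): Middle of the top of the black shutter housing, 32 mm along the train (rig x -124 to -92 mm), 84 mm wide, 135 mm high.
- wheel_hub (a point): Centre of the filter wheel, 130 mm above the bench: an upright dark disc, 160 mm in diameter, 12 mm thick, in the rig's y-z plane, turning about the rig's x axis. Its lower half runs in a black housing (36 mm along x, 176 mm wide, 110 mm high). Six round 30 mm filters, centred 45 mm from the hub, 60 degrees apart; the lowest is in the beam, hidden; its opposite stands on top.
- rim_top (a point): Highest point of the wheel's rim, 210 mm above the bench, midway through its 12 mm thickness (fixed on the rig, does not turn). The knurled rim is free of glass from radius 62 to 80 mm and can be pinched from above across its 12 mm and carried round. A detent clicks every 60 degrees: about 3 N at the rim moves it out of a click; past half-way it snaps on into the next by itself.
- filter_wheel (a joint): Wheel angle (rad), endless both ways. Grows right-handed about the rig's x axis: the top of the rim moves to the rig's -y. Filter in the beam: 0 green, 1.047 yellow, 2.094 red, 3.142 clear, 4.189 grey, 5.236 blue (and whole turns of 6.283 more or less). Starts in any click but green (very rarely poised between two). With green in the beam, the clear (white) glass stands on top.
- green_filter (a point): Centre of the green filter in the wheel.
- beam (a point): Where the beam crosses the wheel: 45 mm straight below the hub, 85 mm above the bench. The green filter's centre belongs here.
- shutter (a joint): Travel of the shutter slide (m): 0 is pushed fully in (shut), 0.036 is pulled fully out (open), against a stop at each end. It moves out along the rig's -y, with about 2 N of friction, and stays where it is left. Starts open.
- shutter_knob (a point): Middle of the upright red round knob, 20 mm in diameter, on the end of the steel shutter slide, at the shutter housing's -y side. The knob stands from 99 to 145 mm above the bench, this point at 125 mm; the slide under it is 8 mm thick. It is 108 mm from the wheel towards the lamp and 78 mm (shut) to 114 mm (open) from the train's centre line.
- stain_bottle: Bystander: amber bottle, 44 mm in diameter, 100 mm tall. Origin under its centre.
- slide_tray: Bystander: blue slide tray with seven glass slides, 200 x 100 x 13 mm. Origin under its centre.
- tube_rack: Bystander: white wire rack, 200 x 76 x 94 mm, with blue-capped tubes standing 158 mm high. Origin under its centre.

How it is judged:
By the outcome, as a careful person would: the job done as asked, in the order asked, and still so for the second after the job is handed in, with the robot touching nothing.
It also fails if it takes over 72 s, if anything falls off the work surface, if the arm or the gripper's body presses on something with over 40 N, if the wrist force passes 120 N, or if a joint passes its speed limit or range.

### The arm

A 6-joint arm with a two-finger parallel gripper is mounted at the origin on the work surface. World frame = base frame: x ahead of the robot, y to its left, z up, the work surface at z = 0. Lengths are in m, angles in rad, forces in N, time in s.
With the tool pointing down it reaches from about 0.3 to 0.775 m from the base axis. Payload 14.6 kg.
Tool frame: the origin (TCP) lies on the centre line of the jaws, within the pads' length; the fingertips stand 14 mm ahead of it and the grasp point (between the pads) lies 5 mm behind it; x points along the fingers, y is the direction in which the jaws open and shut, and the axes are right-handed (so a half turn about x gives the same grasp; the last joint's range is limited). The gripper opens to 94 mm and grips with 3 to 60 N. Pads are 16 mm wide; open, the fingers measure 119 mm over their backs; the gripper's body (75 mm by 177 mm) begins 78 mm behind the grasp point.
Start: joints at [-1.417, 0.3, 1.521, -0, 1.321, -0.067], TCP at [0.12, -0.537, 0.219] pointing down, gripper open.
Joint ranges: [-3.03, 3.03], [-0.79, 2.21], [0.23, 2.52], [-1.04, 4.18], [0, 3.07], [-2.55, 2.55]. Speed limits (rad/s): [2.22, 2.22, 2.57, 3.14, 3.14, 3.14].

### API

Orientations are given as [roll, pitch, yaw] about the fixed x, y, z axes, in that order (R = Rz(yaw) Ry(pitch) Rx(roll)).
In Python, from station import * gives the robot as it stands. The module is installed in compiled form; this text tells all that it offers.
- The arm moves only by the shell command python3 -m handwheel 'ROWS' [FORCE]. ROWS is JSON, a list of rows, each a list of 3 entries, a list of its own where there are three numbers: the shift along the tool's x, y, z in mm, then the turn about the tool's x in rad, then the gripper command: -1 is fully open, 1 is shut, values between are in proportion. In form: [[[dx, dy, dz], spin, gripper], ...]. A call has exactly 5 rows; each row is the pose to reach, as a shift and turn from the pose measured when the call began, along the tool's axes at that moment; what a row does not reach only later rows make up. A row lasts 1/10 s, in which the tool goes at most 50 mm and 8.59 degrees, less where a joint would pass 70% of its speed; a pose out of reach is approached as far as the arm can. A call with a gripper value outside its range is refused whole. The fingers move at their own pace and stop on an object; FORCE is the grip in N (left out, the last holds). Time passes only in rows, so rows that repeat a pose let the fingers close, or fill a call up. It gives the time, the measured TCP pose, the force and the opening at its end, in the units of the state.
- get_obs(): the state, without advancing time (a new reading comes with each control period).
- camera(name): name is "scene" or "top" or "wrist"; returns (picture, depth): 420x560x3 uint8, blue, green, red; 420x560 float32, m along the optical axis (not along the pixel's ray), 0 where there is no reading.
- camera_info(name): a dict with "fx", "fy", "cx", "cy" (pixels), "k1" (the pictures are not rectified: a ray, as slopes to the right and down, at radius r is drawn at 1 + k1 r^2 times it, then the intrinsics apply), "extrinsics" (4x4, takes a point from camera to world coordinates). Camera axes: x right, y down, z forward; pixel columns grow to the right and rows downward; lengths in m; the calibration is good to about 2 mm. A picture is of the moment at which its call begins: read the wrist's pose just before it. camera_info takes no time and is no camera call; for the wrist camera it gives the pose at the moment of the call.
- hand_in(): hands the job in, once; it reports no verdict.
The state is a dict: "time_s": time; "qpos": joint angles; "joint_vel": joint speeds; "tau": joint torques, N m; "ee_pos": TCP position; "eef_rot": TCP orientation; "force": force on the tool from outside, world axes, zero at the start; "moment": the same for the moment, N m; "grip_width": finger opening in m.
Only numpy, scipy, OpenCV 4.12 (cv2) and the standard library are available. Lean on these libraries where they do the work, as an engineer would, in place of code of your own. Each camera call takes 0.05 s, during which the arm holds its last target. There are 200 camera calls.

## Working session

There is one attempt and no reset: what is moved stays moved. The work goes in short steps, Python scripts to look and compute and a shell command to move; the robot and the scene stay as the last step left them, time stands still between calls to the robot, and variables do not carry over. Pictures are saved under pics/ and viewed, about 8 in all and at most 12, crops included, and the job is handed in when it is done.

```bash
mkdir -p pics
cat > h.py <<'E'
from station import *
import numpy as np, cv2
def pts(name):
    im,d=camera(name); c=camera_info(name)
    h,w=d.shape; u,v=np.meshgrid(np.arange(w),np.arange(h))
    K=np.array([[c['fx'],0,c['cx']],[0,c['fy'],c['cy']],[0,0,1.]])
    n=cv2.undistortPoints(np.stack([u,v],-1).reshape(-1,1,2).astype(float),K,np.array([c['k1'],0,0,0.])).reshape(h,w,2)
    P=np.dstack([n[...,0]*d,n[...,1]*d,d])
    E=np.array(c['extrinsics'])
    return im,d,P@E[:3,:3].T+E[:3,3]
E
python3 - <<'E'
from h import *
o=get_obs();print({k:np.round(v,3) for k,v in o.items()})
for n in('scene','top'):
    im,d,P=pts(n);cv2.imwrite(f'pics/{n}0.png',im);np.savez(f'{n}0.npz',im=im,P=P,d=d)
    print(np.round(camera_info(n)['extrinsics'],3))
a=cv2.imread('pics/scene0.png');b=cv2.imread('pics/top0.png')
E
```

```text
{'time_s': np.float64(0.0), 'qpos': array([-1.417,  0.3  ,  1.522,  0.   ,  1.321, -0.067]), 'joint_vel': array([ 0.   , -0.002,  0.   ,  0.   , -0.001,  0.   ]), 'tau': array([ 0.0000e+00, -5.3181e+01, -3.5274e+01,  7.1000e-02,  2.4000e-02,
       -0.0000e+00]), 'ee_pos': array([ 0.12 , -0.536,  0.219]), 'eef_rot': array([-1.651,  1.57 ,  1.711]), 'force': array([ 1.001,  0.296, -0.092]), 'moment': array([-0.018,  0.007, -0.03 ]), 'grip_width': np.float64(0.094)}
[[-0.203  0.726 -0.657  1.249]
 [ 0.979  0.157 -0.129  0.186]
 [ 0.01  -0.67  -0.743  0.983]
 [ 0.     0.     0.     1.   ]]
[[ 0.011 -0.989  0.147  0.365]
 [-1.    -0.01   0.011  0.031]
 [-0.009 -0.147 -0.989  1.328]
 [ 0.     0.     0.     1.   ]]
```

View pics/scene0.png

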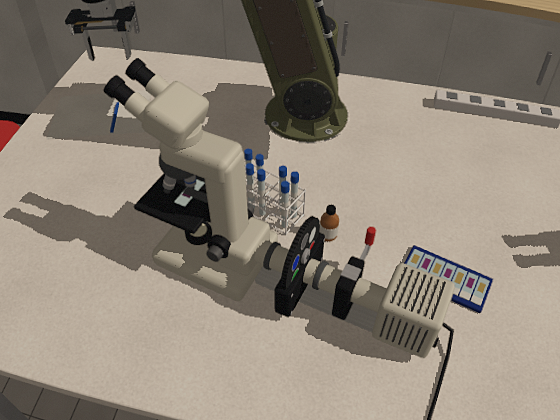

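View pics/top0.png

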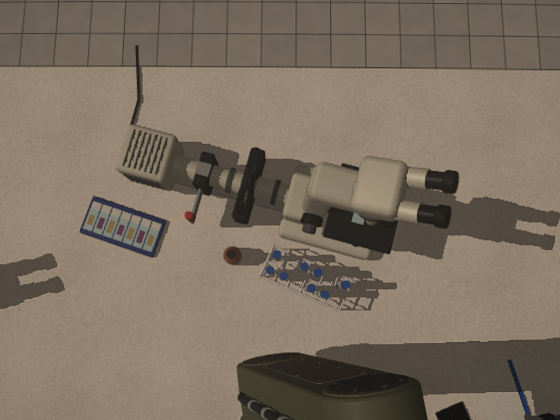

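The views show the lamp house, shutter with the red knob (top view px 189,216), the wheel (px 250,185) and the microscope. The train runs roughly along world -y, with the knob on the robot's side. The bottle is at (232,256) and the rack at (310,280).

```bash
cat > m.py <<'E'
from h import *
A={n:np.load(n+'0.npz') for n in('scene','top')}
P=A['top']['P'];im=A['top']['im'].astype(int)
v,u=np.mgrid[:420,:560]
w=(u>225)&(u<275)&(v>140)&(v<230)&(P[...,2]>.12)&(P[...,2]<.23)&(im.max(-1)<90)
q=P[w];print('wheel',len(q),q.min(0),q.max(0))
(cx,cy),s,a=cv2.minAreaRect((q[:,:2]*1000).astype(np.float32));print('rect',cx,cy,s,a)
t=q[q[:,2]>.2];print('top part',len(t),t.mean(0),t.max(0))
for n in A:
    P=A[n]['P'];im=A[n]['im'].astype(int)
    r=(im[...,2]>120)&(im[...,1]<60)&(im[...,0]<70)&(P[...,2]>.09)&(P[...,2]<.17)&(P[...,1]>.0)
    q=P[r];print(n,'red',len(q),q.mean(0),q.min(0),q.max(0))
    lum=im.min(-1)
    l=(P[...,2]>.145)&(P[...,2]<.165)&(lum>80)&(P[...,1]>.2); q=P[l]
    print(n,'lamp',len(q),cv2.minAreaRect((q[:,:2]*1000).astype(np.float32)))
    b=(P[...,2]>.12)&(P[...,2]<.145)&(P[...,1]>.13)&(P[...,1]<.25)&(P[...,0]>.4)&(im.max(-1)-im.min(-1)<60); q=P[b]
    print(n,'box',len(q),cv2.minAreaRect((q[:,:2]*1000).astype(np.float32)))
E
python3 m.py; python3 -c "
import cv2
a=cv2.imread('pics/scene0.png')[190:330,240:400];cv2.imwrite('pics/c1.png',cv2.resize(a,None,fx=4,fy=4,interpolation=2))"
```

```text
wheel 684 [0.53461833 0.06803044 0.12012758] [0.68895917 0.13719519 0.21453514]
rect 612.3102416992188 104.39563751220703 (66.09073638916016, 155.6431427001953) 87.532470703125
top part 199 [0.61225306 0.09349519 0.20661824] [0.65382921 0.10787741 0.21453514]
scene red 62 [0.53956192 0.21189097 0.13552369] [0.52512309 0.10856622 0.10108465] [0.58256529 0.23518461 0.14758559]
scene lamp 2489 ((646.5908813476562, 288.2889709472656), (247.49530029296875, 138.9738006591797), 55.476280212402344)
scene box 668 ((603.1588134765625, 208.29681396484375), (32.900718688964844, 163.55520629882812), 75.76777648925781)
top red 25 [0.53153456 0.22790785 0.14528497] [0.52495725 0.22158157 0.14086015] [0.53921206 0.23306    0.15077778]
top lamp 1579 ((647.5234375, 290.8489990234375), (235.2069091796875, 136.6697998046875), 55.50909423828125)
top box 544 ((595.7050170898438, 184.7882080078125), (80.71244812011719, 165.05197143554688), 75.57244110107422)
```

View pics/c1.png

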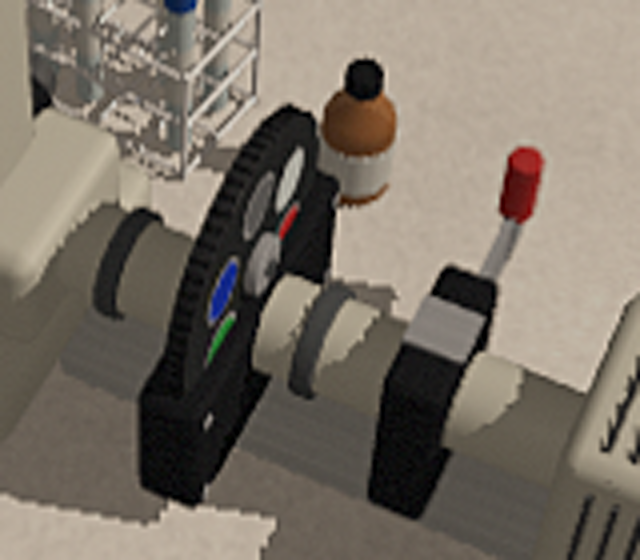

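Wheel glass seen: grey on top, clear towards the robot side and red below it, green at the lower far side. So yellow is in the beam and green needs one click of -60°, with the rim top moving away from the robot. Next I work out the rig pose and a path.

```bash
cat > g.py <<'E'
import numpy as np
from scipy.spatial.transform import Rotation as R
psi=np.radians(-105.4); HUB=np.array([.612,.0945])
ex=np.array([np.cos(psi),np.sin(psi)]); ey=np.array([-ex[1],ex[0]])
def W(x,y,z): return np.r_[HUB+x*ex+y*ey,z]
def tool(o): return R.from_euler('xyz',o['eef_rot']).as_matrix()
def plan(o,target):
    M=tool(o); d=M.T@(np.array(target)-o['ee_pos'])*1000
    yj=M[:,1]; a=np.arctan2(ex[1],ex[0])-np.arctan2(yj[1],yj[0]); a=(a+np.pi/2)%np.pi-np.pi/2
    return np.round(d,1), 'spin',round(-a,3)
E
python3 - <<'E'
from g import *; from h import *
o=get_obs();print(np.round(tool(o),3))
print('knob',W(-.108,-.114,.125),'box',W(-.108,0,.135),'lamp',W(-.245,0,.1))
P=np.load('top0.npz')['P']
for n,(u,v) in dict(eyeL=(455,183),eyeR=(448,217),head=(385,215),stage=(390,250),base=(370,256),knobtop=(189,215),bottle=(232,256),rack1=(265,270),rack2=(370,305),lamp=(148,155)).items(): print(n,np.round(P[v,u],3))
m=(P[...,2]>.2)&(P[...,0]>.2); 
for lo in(.2,.3,.4): q=P[(P[...,2]>lo)&(P[...,0]>.35)]; print(lo,q.min(0),q.max(0))
print(plan(o,W(-.108,-.114,.25)))
E
```

```text
[[-0.     0.219 -0.976]
 [ 0.001 -0.976 -0.219]
 [-1.    -0.001 -0.   ]]
knob [0.53077318 0.2288957  0.125     ] box [0.64068006 0.1986223  0.135     ] lamp [0.67706125 0.33070337 0.1       ]
eyeL [ 0.547 -0.274  0.454]
eyeR [ 0.489 -0.261  0.45 ]
head [ 0.496 -0.161  0.422]
stage [ 0.454 -0.22   0.185]
base [ 0.45  -0.203  0.041]
knobtop [0.532 0.224 0.144]
bottle [0.443 0.128 0.104]
rack1 [ 0.415  0.053 -0.002]
rack2 [ 0.331 -0.209 -0.   ]
lamp [0.667 0.32  0.158]
0.2 [ 0.3646053  -0.28648513  0.20003118] [0.65382921 0.10787741 1.32762006]
0.3 [ 0.3646053  -0.28648513  0.30048175] [0.61124812 0.03050999 1.32762006]
0.4 [ 0.3646053  -0.28648513  0.40016058] [0.60535219 0.03050999 1.32762006]
(array([ -30.3, -656.9, -568. ]), 'spin', np.float64(0.49))
```

```bash
python3 -m handwheel '[[[-30,-20,-15],-0.14,-1],[[-50,-55,-43],-0.28,-1],[[-50,-90,-70],-0.42,-1],[[-50,-125,-98],-0.56,-1],[[-50,-160,-126],-0.7,-1]]' 10
python3 -c "
from g import *; from station import *
o=get_obs();print(o['qpos']);print(plan(o,[.28,-.2,.28]));print(plan(o,[.32,.1,.28]))"
```

```text
time_s: 0.6
ee_pos: [0.2086, -0.351, 0.2689]
eef_rot: [-2.376, 1.57, 1.692]
force: [0.2, -0.1, 1.1]
grip_width: 0.0939
[-1.12454083e+00 -6.21000506e-02  1.80980227e+00  3.81237918e-04
  1.39500319e+00 -4.79909596e-01]
(array([ -10.9,  -33.7, -163.6]), 'spin', np.float64(1.195))
(array([ -10.6, -182.1, -427.4]), 'spin', np.float64(1.195))
```

```bash
python3 -m handwheel '[[[-10,-8,-40],-0.14,-1],[[-10,-16,-80],-0.28,-1],[[-10,-25,-120],-0.42,-1],[[-10,-34,-164],-0.56,-1],[[-10,-55,-202],-0.7,-1]]'
python3 -c "
from g import *; from station import *
o=get_obs();print(o['qpos']);print(plan(o,[.32,.1,.28]));print(plan(o,W(-.108,-.114,.25)))"
```

```text
time_s: 1.1
ee_pos: [0.2865, -0.1549, 0.279]
eef_rot: [-2.999, 1.569, 1.775]
force: [-0.1, 0.2, -0.1]
grip_width: 0.0939
[-6.09019408e-01 -2.75865025e-01  1.96571893e+00  1.05340528e-03
  1.45284386e+00 -6.70119697e-01]
(array([  -0.7,   48.9, -252.4]), 'spin', np.float64(-1.241))
(array([  29.5,  267.2, -368.2]), 'spin', np.float64(-1.241))
```

```bash
python3 -m handwheel '[[[0,9,-48],-0.14,-1],[[0,18,-96],-0.28,-1],[[0,28,-144],-0.42,-1],[[0,38,-192],-0.56,-1],[[0,49,-235],-0.7,-1]]'
python3 -c "
from g import *; from station import *
o=get_obs();print(o['qpos']);print(plan(o,W(-.108,-.114,.25)))"
```

```text
time_s: 1.6
ee_pos: [0.3207, 0.0847, 0.2795]
eef_rot: [1.961, 1.569, 1.157]
force: [1.0, -1.1, -0.2]
grip_width: 0.0941
[ 1.46681721e-01 -2.61971089e-01  1.95412617e+00  1.42128991e-03
  1.44855322e+00 -6.20458074e-01]
(array([ 29.9, 251.3,  42. ]), 'spin', np.float64(-0.535))
```

```bash
python3 -m handwheel '[[[0,48,8],-0.13,-1],[[0,96,16],-0.26,-1],[[0,144,24],-0.39,-1],[[0,192,32],-0.52,-1],[[10,240,40],-0.535,-1]]'
python3 - <<'E'
from g import *; from h import *
o=get_obs();print(o['ee_pos'],o['qpos']);print(plan(o,W(-.108,-.114,.25)))
im,d,P=pts('wrist');cv2.imwrite('pics/w1.png',im);np.savez('w1.npz',im=im,P=P)
i=im.astype(int);r=(i[...,2]>120)&(i[...,1]<60)&(i[...,0]<70)&(P[...,2]>.09)&(P[...,2]<.16)
q=P[r];print(len(q),q.mean(0),q.min(0),q.max(0));t=q[q[:,2]>.14];print('top',len(t),t.mean(0),t.min(0),t.max(0))
E
```

```text
time_s: 2.1
ee_pos: [0.5229, 0.224, 0.2702]
eef_rot: [1.066, 1.568, 0.802]
force: [0.4, -1.4, 0.3]
grip_width: 0.0943
[0.5229042  0.22399568 0.27018169] [ 3.39771063e-01  3.08023915e-01  1.39289327e+00  1.26240957e-03
  1.43816505e+00 -9.67468189e-01]
(array([20.2,  6.7,  6.3]), 'spin', np.float64(0.005))
183 [0.53379274 0.23434489 0.13770373] [0.52652432 0.22750481 0.11384502] [0.54161394 0.24129861 0.13991312]<stdin>:5: RuntimeWarning: Mean of empty slice.
  ret = um.true_divide(
Traceback (most recent call last):
ValueError: zero-size array to reduction operation minimum which has no identity
```

View pics/w1.png

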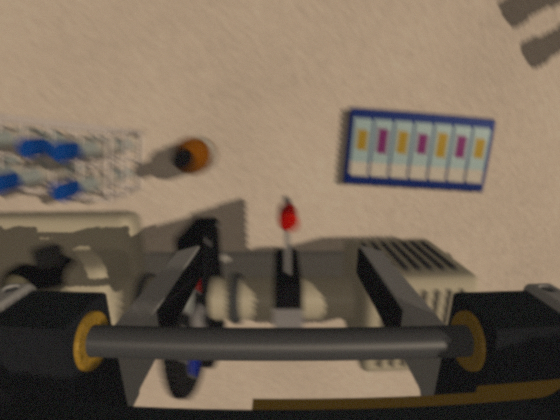

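The wrist view shows the knob at px (288,215), roughly between the fingers, with the shutter box just behind it. The bottle, tray and rack are clear. I close in and re-measure with the arm settled.

```bash
python3 -m handwheel '[[[20,8,8],0,-1],[[50,8,8],0,-1],[[70,8,8],0,-1],[[70,8,8],0,-1],[[70,8,8],0,-1]]'
python3 - <<'E'
from g import *; from h import *
o=get_obs();print(o['ee_pos'],o['joint_vel'].round(3));print(plan(o,W(-.108,-.114,.137)))
for n in('wrist','top'):
    im,d,P=pts(n);cv2.imwrite(f'pics/{n}2.png',im)
    i=im.astype(int);r=(i[...,2]>110)&(i[...,1]<60)&(i[...,0]<70)&(P[...,2]>.09)&(P[...,2]<.16)&(abs(P[...,1]-.23)<.03)&(abs(P[...,0]-.53)<.03)
    q=P[r]
    if len(q): z=q[:,2].max();t=q[q[:,2]>z-.006];print(n,len(t),t.mean(0),t.min(0),t.max(0)); print(plan(o,[*t.mean(0)[:2],.137]))
E
```

```text
time_s: 2.65
ee_pos: [0.5356, 0.232, 0.1943]
eef_rot: [-2.847, 1.565, -3.112]
force: [-0.5, 0.3, 0.2]
grip_width: 0.0939
[0.53559421 0.23203366 0.19430326] [ 0.002 -0.023 -0.02  -0.002  0.002 -0.   ]
(array([57.3, -4.2, -3.5]), 'spin', np.float64(0.003))
wrist 483 [0.52964886 0.23006847 0.14514675] [0.52143072 0.22095447 0.14155268] [0.53868542 0.23913607 0.14717541]
(array([57.3, -3.4, -4.9]), 'spin', np.float64(0.003))
```

```bash
python3 -m handwheel '[[[5,-3,-4],0,-1],[[30,-3,-4],0,-1],[[60,-3,-4],0,-1],[[66,-3,-4],0,-1],[[66,-3,-4],0,-1]]' && python3 -m handwheel '[[[0,0,0],0,1],[[0,0,0],0,1],[[0,0,0],0,1],[[0,0,0],0,1],[[0,0,0],0,1]]' 20
python3 -c "
from g import *; from station import *
o=get_obs();print(o['qpos']);print(tool(o).round(3));print(plan(o,o['ee_pos']+np.r_[.036*ey,0]))"
```

```text
time_s: 3.25
ee_pos: [0.5308, 0.2302, 0.1293]
eef_rot: [-2.938, 1.566, 3.079]
force: [1.1, 0.3, 0.3]
grip_width: 0.0939
time_s: 3.75
ee_pos: [0.5309, 0.2303, 0.1296]
eef_rot: [-2.971, 1.567, 3.047]
force: [-0.3, -1.5, -1.1]
grip_width: 0.0575
[ 0.34518823  0.45080152  1.53224232  0.0018993   1.16225192 -0.9607314 ]
[[-0.004  0.263  0.965]
 [ 0.     0.965 -0.263]
 [-1.    -0.001 -0.004]]
(array([-0.1, -0.1, 36. ]), 'spin', np.float64(0.003))
```

Still closing; continue, then push in.

```bash
H='python3 -m handwheel'; $H '[[[0,0,0],0,1],[[0,0,0],0,1],[[0,0,0],0,1],[[0,0,0],0,1],[[0,0,0],0,1]]' && $H '[[[0,0,0],0,1],[[0,0,0],0,1],[[0,0,0],0,1],[[0,0,0],0,1],[[0,0,0],0,1]]'  && $H '[[[0,0,6],0,1],[[0,0,14],0,1],[[0,0,22],0,1],[[0,0,29],0,1],[[0,0,34],0,1]]'  && $H '[[[0,0,2],0,1],[[0,0,4],0,1],[[0,0,6],0,1],[[0,0,6],0,1],[[0,0,6],0,1]]'
```

```text
time_s: 4.25
ee_pos: [0.5303, 0.2279, 0.1295]
eef_rot: [-2.252, 1.563, -2.518]
force: [-5.1, -13.6, 7.1]
grip_width: 0.0195
time_s: 4.75
ee_pos: [0.5303, 0.2277, 0.1296]
eef_rot: [-2.222, 1.562, -2.488]
force: [-2.7, -4.3, 3.2]
grip_width: 0.0201
time_s: 5.25
ee_pos: [0.5639, 0.2189, 0.1295]
eef_rot: [-2.234, 1.563, -2.5]
force: [-2.5, 1.1, 5.1]
grip_width: 0.0194
time_s: 5.75
ee_pos: [0.5678, 0.2179, 0.1291]
eef_rot: [-2.504, 1.558, -2.769]
force: [-17.8, 1.4, 7.9]
grip_width: 0.0197
```

The stop force (18 N) was met after the full travel. Release, rise, and check.

```bash
H='python3 -m handwheel'; $H '[[[0,0,-2],0,0],[[0,0,-2],0,0],[[0,0,-2],0,0],[[0,0,-2],0,0],[[0,0,-2],0,0]]' && $H '[[[-20,0,0],0,0],[[-50,0,0],0,0],[[-90,0,0],0,0],[[-130,0,0],0,0],[[-130,0,0],0,0]]'
python3 - <<'E'
from g import *; from h import *
o=get_obs();print(o['joint_vel'].round(3))
for n in('wrist','scene','top'):
    im,d,P=pts(n);cv2.imwrite(f'pics/{n}3.png',im)
    i=im.astype(int);r=(i[...,2]>110)&(i[...,1]<60)&(i[...,0]<70)&(P[...,2]>.09)&(P[...,2]<.16)&(abs(P[...,1]-.22)<.04)&(abs(P[...,0]-.55)<.05)
    q=P[r]
    if len(q):
        z=q[:,2].max();t=q[q[:,2]>z-.006];c=t.mean(0);print(n,len(t),c,'rig',(c[:2]-HUB)@ex,(c[:2]-HUB)@ey)
    # rim top
    w=(i.max(-1)<100)&(P[...,2]>.198)&(P[...,2]<.22)&(np.hypot(P[...,0]-.612,P[...,1]-.0945)<.06);t=P[w]
    if len(t): a=(t[:,:2]-HUB);print(n,'rim',len(t),t[:,2].max(),'rigx',np.percentile(a@ex,[2,50,98]),'rigy',np.percentile(a@ey,[2,50,98]))
print(plan(o,W(0,-.045,.25)))
E
```

```text
time_s: 6.25
ee_pos: [0.566, 0.2183, 0.1291]
eef_rot: [-2.496, 1.559, -2.762]
force: [-1.1, -0.5, -0.2]
grip_width: 0.0468
time_s: 6.75
ee_pos: [0.5689, 0.2193, 0.265]
eef_rot: [-2.298, 1.568, -2.563]
force: [-0.1, 0.1, 0.1]
grip_width: 0.0471
[-0.001  0.051  0.097 -0.001 -0.079  0.   ]
wrist 291 [0.56277024 0.22027626 0.14114743] rig -0.10818704888912806 -0.0808628370994602
wrist rim 151 0.2019041744071235 rigx [-0.0068429  -0.0018142   0.00393865] rigy [-0.03632769 -0.03162416 -0.02745285]
scene 43 [0.56725096 0.21806333 0.145069  ] rig -0.10724345515116122 -0.07595533753357371
scene rim 236 0.21231044146907907 rigx [-0.00631042 -0.0015422   0.00507058] rigy [-0.03642583  0.00860782  0.04126674]
top rim 215 0.21621050718010304 rigx [-0.0049736   0.00118354  0.00653932] rigy [-0.0387144  -0.00022774  0.04214414]
(array([  15.2, -108.9,   29.3]), 'spin', np.float64(0.003))
```

View pics/wrist3.png

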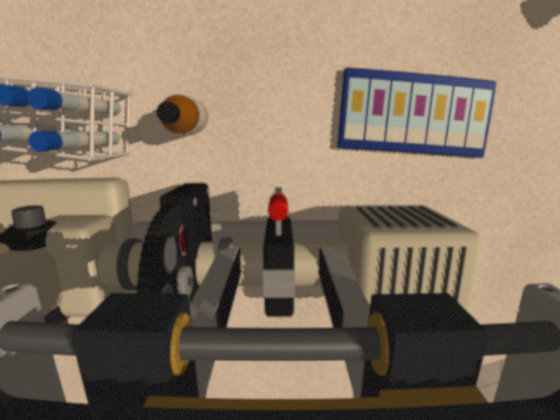

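The shutter knob now reads rig y of about -78, so it is shut, and the rim is centred on my rig model. Now to the wheel at rig y = -40 mm.

```bash
H='python3 -m handwheel'; $H '[[[0,-30,10],0,0],[[0,-70,25],0,0],[[5,-108,34],0,0],[[15,-108,34],0,0],[[15,-108,34],0,0]]'
python3 -c "
from g import *; from station import *
o=get_obs();print(tool(o).round(3),o['joint_vel'].round(2));print(plan(o,W(0,-.040,.2)))"
```

```text
time_s: 7.4
ee_pos: [0.5709, 0.1051, 0.2412]
eef_rot: [-2.569, 1.554, -2.836]
force: [-0.1, 0.4, -1.2]
grip_width: 0.0472
[[-0.016  0.264  0.964]
 [-0.005  0.965 -0.264]
 [-1.    -0.009 -0.014]] [ 0.04 -0.01 -0.04  0.    0.03  0.01]
(array([41.1,  1.1,  3. ]), 'spin', np.float64(0.002))
```

```bash
H='python3 -m handwheel'; $H '[[[10,1,3],0,0],[[25,1,3],0,0],[[41,1,3],0,0],[[41,1,3],0,0],[[41,1,3],0,0]]' &&  $H '[[[0,0,0],0,0.6],[[0,0,0],0,1],[[0,0,0],0,1],[[0,0,0],0,1],[[0,0,0],0,1]]' 20 && $H '[[[0,0,0],0,1],[[0,0,0],0,1],[[0,0,0],0,1],[[0,0,0],0,1],[[0,0,0],0,1]]'
python3 -c "
from g import *; from station import *
o=get_obs();print(tool(o).round(3));d=o['ee_pos'][:2]-HUB;print('rig',d@ex,d@ey,plan(o,W(0,.040,.2)))"
```

```text
time_s: 7.9
ee_pos: [0.5734, 0.1058, 0.1999]
eef_rot: [-2.578, 1.553, -2.844]
force: [-0.1, -1.0, 0.3]
grip_width: 0.0469
time_s: 8.4
ee_pos: [0.5732, 0.105, 0.2001]
eef_rot: [-2.502, 1.552, -2.768]
force: [-4.5, -6.2, 5.3]
grip_width: 0.0117
time_s: 8.9
ee_pos: [0.5732, 0.1049, 0.2001]
eef_rot: [-2.498, 1.552, -2.764]
force: [-1.6, -1.5, 1.6]
grip_width: 0.0121
[[-0.018  0.263  0.965]
 [-0.007  0.965 -0.263]
 [-1.    -0.011 -0.015]]
rig 0.00024022231468409742 -0.040182532963107406 (array([-1.1,  0. , 80.2]), 'spin', np.float64(0.003))
```

```bash
H='python3 -m handwheel'; $H '[[[-4.5,0,8],0,1],[[-8,0,16],0,1],[[-10.3,0,24],0,1],[[-11.7,0,32],0,1],[[-12.3,0,40],0,1]]'
python3 -c "
from g import *; from station import *
o=get_obs();d=o['ee_pos'][:2]-HUB;print('rig',d@ex,d@ey,o['ee_pos'][2],o['force'],plan(o,W(0,.040,.2)))"
```

```text
time_s: 9.4
ee_pos: [0.6127, 0.0945, 0.2118]
eef_rot: [-2.515, 1.552, -2.781]
force: [-3.3, 1.8, -4.9]
grip_width: 0.0118
rig -0.00018879230958918032 0.0007118573120535196 0.21181421569095532 [-3.32988314  1.7757302  -4.85869712] (array([11.2, -0.2, 39.5]), 'spin', np.float64(0.003))
```

```bash
H='python3 -m handwheel'; $H '[[[0.2,0,8],0,1],[[1.4,0,16],0,1],[[3.5,0,24],0,1],[[6.8,0,32],0,1],[[10.5,0,38.5],0,1]]' && $H '[[[0,0,0],0,1],[[0,0,0],0,0.5],[[0,0,0],0,0],[[0,0,0],0,0],[[0,0,0],0,0]]'
python3 - <<'E'
from g import *; from h import *
o=get_obs();d=o['ee_pos'][:2]-HUB;print('rig',d@ex,d@ey,o['ee_pos'][2],o['grip_width'])
im,_=camera('scene');a=im[190:330,240:400];cv2.imwrite('pics/c4.png',cv2.resize(a,None,fx=4,fy=4,interpolation=2))
E
```

```text
time_s: 9.9
ee_pos: [0.651, 0.0844, 0.2012]
eef_rot: [-2.494, 1.555, -2.76]
force: [1.7, 6.4, 6.2]
grip_width: 0.0119
time_s: 10.4
ee_pos: [0.6509, 0.0843, 0.2013]
eef_rot: [-2.478, 1.555, -2.744]
force: [1.2, -0.3, -0.3]
grip_width: 0.0401
rig -0.0004549886526966762 0.04023850094586985 0.20129530584955155 0.04009844763283942
```

View pics/c4.png

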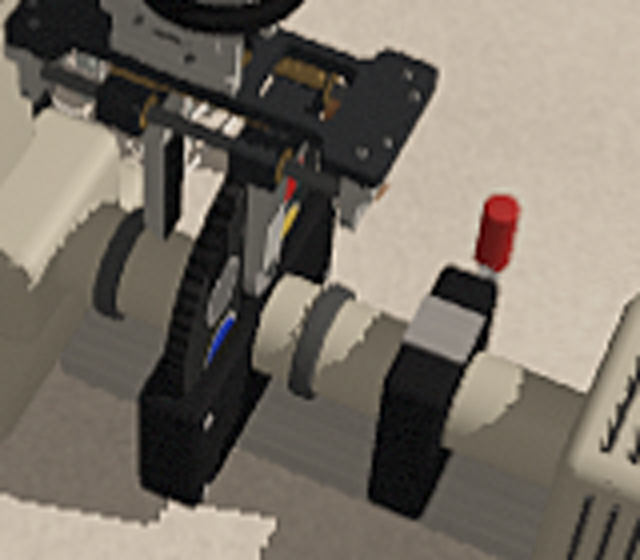

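Now blue sits at the lower far side, with grey above it and yellow and red on the robot side. That means green is at the bottom. Lift clear and check that it has clicked home.

```bash
H='python3 -m handwheel'; $H '[[[-15,0,0],0,0],[[-45,0,0],0,0],[[-60,25,-20],0,0],[[-60,60,-50],0,0],[[-60,100,-90],0,0]]' && $H '[[[0,8,-25],0,0],[[0,8,-28],0,0],[[0,8,-28],0,0],[[0,8,-28],0,0],[[0,8,-28],0,0]]'
python3 - <<'E'
from g import *; from h import *
o=get_obs();d=o['ee_pos'][:2]-HUB;print('rig',d@ex,d@ey,o['ee_pos'][2]);print(plan(o,W(-.108,-.078,.129)))
im,_,P=pts('scene');a=im[190:330,240:400];cv2.imwrite('pics/c5.png',cv2.resize(a,None,fx=4,fy=4,interpolation=2))
# glass seen on the wheel plane rig x=-6mm: angle
c=camera_info('scene');E=np.array(c['extrinsics']);K=np.array([[c['fx'],0,c['cx']],[0,c['fy'],c['cy']],[0,0,1.]])
v,u=np.mgrid[200:300,270:340];n=cv2.undistortPoints(np.stack([u,v],-1).reshape(-1,1,2).astype(float),K,np.array([c['k1'],0,0,0.])).reshape(-1,2)
r=np.c_[n,np.ones(len(n))]@E[:3,:3].T;nx=np.r_[ex,0];p0=W(-.006,0,0);t=((p0-E[:3,3])@nx)/(r@nx);X=E[:3,3]+t[:,None]*r
y=(X[:,:2]-HUB)@ey;z=X[:,2]-.13;col=im[v.ravel(),u.ravel()].astype(int);rad=np.hypot(y,z)
for nm,m in dict(light=(col.min(-1)>95)&(rad>25)&(rad<65)&(z>-15),blue=(col[:,0]>col[:,2]+60)&(rad<65)).items():
    for s in(1,-1):
        k=m&(np.sign(y)==s) if nm=='blue' else m&(abs(y)<28)&(z>20) if s==1 else m&(y>20)
        if k.sum()>5: print(nm,s,k.sum(),'y,z mm',y[k].mean()*1000,z[k].mean()*1000,'ang from top',np.degrees(np.arctan2(y[k].mean(),z[k].mean())))
E
```

```text
time_s: 10.95
ee_pos: [0.5943, 0.1998, 0.2631]
eef_rot: [-2.46, 1.557, -2.727]
force: [-0.1, 0.8, -0.2]
grip_width: 0.0469
time_s: 11.45
ee_pos: [0.5701, 0.214, 0.2633]
eef_rot: [-2.451, 1.557, -2.72]
force: [1.1, -0.1, -0.3]
grip_width: 0.0472
rig -0.10408444645826284 -0.07213687946619916 0.26328432024873816
(array([134.3,   5.1,  -4.4]), 'spin', np.float64(-0.0))
blue 1 20 y,z mm 40.09262851107804 -17.433850791347627 ang from top 113.50129771899775
```

View pics/c5.png

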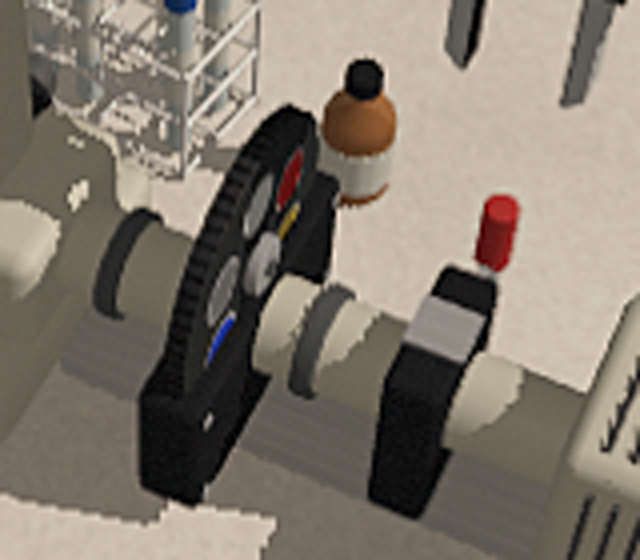

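The glasses stand in exactly the same slots as at the start, one step on: clear on top, red at (290,178), yellow below it, blue at (220,337). So green has clicked home at the bottom. Next I grip the knob and pull.

```bash
H='python3 -m handwheel'; $H '[[[30,5,-5],0,0],[[70,5,-5],0,0],[[105,5,-5],0,0],[[132,5,-5],0,0],[[132,5,-5],0,0]]' && $H '[[[0,0,0],0,0.5],[[0,0,0],0,1],[[0,0,0],0,1],[[0,0,0],0,1],[[0,0,0],0,1]]' 20 && $H '[[[0,0,0],0,1],[[0,0,0],0,1],[[0,0,0],0,1],[[0,0,0],0,1],[[0,0,0],0,1]]' && $H '[[[0,0,-6],0,1],[[0,0,-14],0,1],[[0,0,-22],0,1],[[0,0,-29],0,1],[[0,0,-34],0,1]]'  && $H '[[[0,0,-2],0,1],[[0,0,-4],0,1],[[0,0,-6],0,1],[[0,0,-6],0,1],[[0,0,-6],0,1]]'
```

```text
time_s: 12.0
ee_pos: [0.5635, 0.2184, 0.1274]
eef_rot: [-2.487, 1.55, -2.757]
force: [-0.3, 0.8, 0.3]
grip_width: 0.0473
time_s: 12.5
ee_pos: [0.5641, 0.2188, 0.1286]
eef_rot: [-2.497, 1.552, -2.766]
force: [0.2, 1.3, 4.7]
grip_width: 0.0198
time_s: 13.0
ee_pos: [0.5641, 0.2188, 0.1286]
eef_rot: [-2.498, 1.552, -2.768]
force: [-1.2, 1.5, 0.1]
grip_width: 0.0194
time_s: 13.5
ee_pos: [0.5303, 0.2277, 0.1287]
eef_rot: [-2.48, 1.551, -2.749]
force: [2.3, -3.9, -7.0]
grip_width: 0.0196
time_s: 14.0
ee_pos: [0.5263, 0.2288, 0.1291]
eef_rot: [-2.349, 1.555, -2.619]
force: [17.2, -4.5, -9.4]
grip_width: 0.0199
```

The outer stop was met at 17 N. Release, rise, back away, and check.

```bash
H='python3 -m handwheel'; $H '[[[0,0,2],0,1],[[0,0,2],0,0.2],[[0,0,2],0,0],[[0,0,2],0,0],[[0,0,2],0,0]]' && $H '[[[-20,0,0],0,0],[[-50,0,0],0,0],[[-90,0,0],0,0],[[-120,0,-30],0,0],[[-120,0,-60],0,0]]' && $H '[[[0,0,-40],0,0],[[0,0,-60],0,0],[[0,0,-60],0,0],[[0,0,-60],0,0],[[0,0,-60],0,0]]'
python3 - <<'E'
from g import *; from h import *
for n in('wrist','scene','top'):
    im,d,P=pts(n)
    if n=='scene': cv2.imwrite('pics/s6.png',cv2.resize(im[150:360,200:500],None,fx=2.6,fy=2.6,interpolation=2))
    i=im.astype(int);r=(i[...,2]>110)&(i[...,1]<60)&(i[...,0]<70)&(P[...,2]>.09)&(P[...,2]<.16)&(abs(P[...,1]-.22)<.04)&(abs(P[...,0]-.55)<.05)
    q=P[r]
    if len(q):
        z=q[:,2].max();t=q[q[:,2]>z-.006];c=t.mean(0);print(n,len(t),c,'rig',(c[:2]-HUB)@ex,(c[:2]-HUB)@ey)
E
```

```text
time_s: 14.5
ee_pos: [0.5282, 0.2284, 0.1292]
eef_rot: [-2.35, 1.555, -2.62]
force: [0.0, 0.6, -1.2]
grip_width: 0.0458
time_s: 15.0
ee_pos: [0.4724, 0.2458, 0.2539]
eef_rot: [-2.286, 1.562, -2.557]
force: [-0.0, -0.5, -0.9]
grip_width: 0.0464
time_s: 15.5
ee_pos: [0.4153, 0.2616, 0.2541]
eef_rot: [-2.277, 1.562, -2.548]
force: [-1.3, 0.2, -0.1]
grip_width: 0.0472
wrist 6 [0.52816206 0.23795786 0.12879445] rig -0.11604338380046281 -0.11892388514057009
scene 37 [0.5345083  0.22721177 0.14509912] rig -0.10736841123839572 -0.10995180983265862
top 20 [0.53321616 0.22538621 0.14616769] rig -0.10526525982506045 -0.11071277246372288
```

View pics/s6.png

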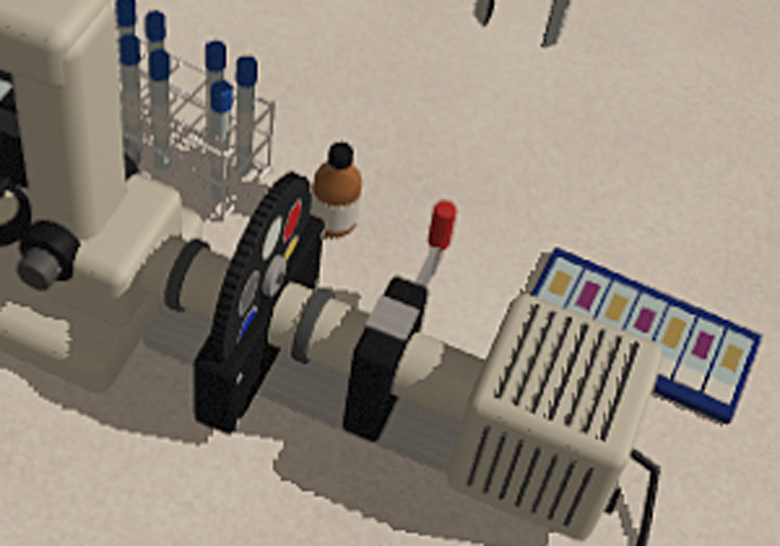

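The wheel still has clear on top, the knob is out and the bystanders are unmoved. One check against the starting "open" picture using the same mask.

Run:
```python
from g import *; from h import *
for n in('scene','top'):
    a=np.load(n+'0.npz');im,d,P1=pts(n)
    for I,P in((a['im'],a['P']),(im,P1)):
        i=I.astype(int);r=(i[...,2]>110)&(i[...,1]<60)&(i[...,0]<70)&(P[...,2]>.09)&(P[...,2]<.16)&(abs(P[...,1]-.22)<.04)&(abs(P[...,0]-.55)<.05)
        q=P[r];t=q[q[:,2]>q[:,2].max()-.006];c=t.mean(0);v,u=np.nonzero(r);print(n,u.mean().round(2),v.mean().round(2),len(u),'rigy',(c[:2]-HUB)@ey)
```

```text
scene 371.5 232.92 62 rigy -0.11217781705853455
scene 371.19 234.15 68 rigy -0.11001468175044708
top 188.08 214.82 38 rigy -0.11201862328127342
top 188.46 214.41 39 rigy -0.11066531714738022
```

The knob reads about 1.5–2 mm short of its starting open position. My back-off row began with the jaws still closed, which nudged it in. I re-grip, pull to the stop, and release without moving.

```bash
H='python3 -m handwheel'; $H '[[[0,0,30],0,0],[[0,0,70],0,0],[[0,0,105],0,0],[[0,0,117],0,0],[[0,0,117],0,0]]'
python3 -c "
from g import *; from station import *
o=get_obs();d=o['ee_pos'][:2]-HUB;print('rig',d@ex,d@ey,plan(o,W(-.108,-.1125,.129)))"
```

```text
time_s: 16.25
ee_pos: [0.5284, 0.2297, 0.2524]
eef_rot: [-2.316, 1.56, -2.589]
force: [-0.7, -0.1, -0.3]
grip_width: 0.0468
rig -0.10814522268784588 -0.11654857094567897 (array([123.4,   0.9,   5. ]), 'spin', np.float64(-0.004))
```

```bash
H='python3 -m handwheel'; $H '[[[30,1,5],0,0],[[70,1,5],0,0],[[105,1,5],0,0],[[123,1,5],0,0],[[123,1,5],0,0]]' && $H '[[[0,0,0],0,0.5],[[0,0,0],0,1],[[0,0,0],0,1],[[0,0,0],0,1],[[0,0,0],0,1]]' 20 && $H '[[[0,0,0],0,1],[[0,0,0],0,1],[[0,0,-2],0,1],[[0,0,-4],0,1],[[0,0,-6],0,1]]' && $H '[[[0,0,0],0,1],[[0,0,-1],0,1],[[0,0,-1],0,0.2],[[0,0,-1],0,0],[[0,0,-1],0,0]]'
```

```text
time_s: 16.75
ee_pos: [0.5302, 0.2289, 0.1273]
eef_rot: [-2.383, 1.556, -2.655]
force: [0.1, -0.4, -0.4]
grip_width: 0.0473
time_s: 17.25
ee_pos: [0.5302, 0.2279, 0.1283]
eef_rot: [-2.289, 1.555, -2.561]
force: [-4.8, -10.5, 8.0]
grip_width: 0.0197
time_s: 17.75
ee_pos: [0.5266, 0.2287, 0.1286]
eef_rot: [-1.965, 1.559, -2.238]
force: [21.1, -7.2, -10.8]
grip_width: 0.0202
time_s: 18.25
ee_pos: [0.5256, 0.2292, 0.1289]
eef_rot: [-1.967, 1.559, -2.24]
force: [0.7, -0.3, 1.1]
grip_width: 0.0402
```

```bash
H='python3 -m handwheel'; $H '[[[-20,0,0],0,0],[[-50,0,0],0,0],[[-90,0,0],0,0],[[-120,0,-30],0,0],[[-120,0,-60],0,0]]' && $H '[[[0,0,-40],0,0],[[0,0,-60],0,0],[[0,0,-60],0,0],[[0,0,-60],0,0],[[0,0,-60],0,0]]'
python3 - <<'E'
from g import *; from h import *
for n in('scene','top'):
    a=np.load(n+'0.npz');im,d,P1=pts(n)
    for I,P in((a['im'],a['P']),(im,P1)):
        i=I.astype(int);r=(i[...,2]>110)&(i[...,1]<60)&(i[...,0]<70)&(P[...,2]>.09)&(P[...,2]<.16)&(abs(P[...,1]-.22)<.04)&(abs(P[...,0]-.55)<.05)
        q=P[r];t=q[q[:,2]>q[:,2].max()-.006];c=t.mean(0);v,u=np.nonzero(r);print(n,u.mean().round(2),v.mean().round(2),len(u),'rigy',(c[:2]-HUB)@ey)
    df=cv2.absdiff(a['im'],im).max(-1); 
    if n=='top': print('changed px left of col 235:',[(int(x),int(y)) for y,x in np.argwhere(df[200:330,60:400]>60)[:12]])
E
```

```text
time_s: 18.75
ee_pos: [0.469, 0.247, 0.2532]
eef_rot: [-1.523, 1.564, -1.796]
force: [0.1, 0.7, -0.9]
grip_width: 0.0471
time_s: 19.25
ee_pos: [0.4119, 0.263, 0.2531]
eef_rot: [-1.535, 1.564, -1.809]
force: [-0.6, 0.0, 0.7]
grip_width: 0.0469
scene 371.5 232.92 62 rigy -0.11217781705853455
scene 371.49 233.46 65 rigy -0.11205425247828436
top 188.08 214.82 38 rigy -0.11201862328127342
top 188.42 215.18 40 rigy -0.11253241004209649
changed px left of col 235: [(84, 18), (82, 19), (83, 19), (84, 19), (85, 19), (82, 20), (83, 20), (84, 20), (85, 20), (86, 20), (78, 21), (79, 21)]
```

The knob is back at its starting open position, within 0.5 mm. Handing in.

```bash
python3 -c "
from station import *
print(hand_in())"
```

```text
the job is handed in; nothing more can be done
None
```

I pushed the shutter fully in, turned the filter wheel one click from yellow to green, then pulled the shutter fully out again. The job was handed in at about 19 s with the gripper well clear; `hand_in()` gives no verdict.

- **Shutter in:** the slide met its stop at about 18 N. The overview camera put its travel at 36 mm.
- **Filter wheel:** I pinched the rim and carried it 60° round. Afterwards each glass stood in the slot its neighbour had held at the start, with clear on top, so green is in the beam. The green glass itself is hidden in the housing. A rough angle from the partly hidden blue glass gave 113° against an expected 120°. I put that down to the hidden part, because the slots matched the first picture.
- **Shutter out:** after the first pull the check showed the knob about 1.5–2 mm short of fully open, because my back-off started before the jaws had opened. I gripped it again, pulled to the stop at about 21 N and released it without moving. The knob then matched its starting open position to within about 0.5 mm in both cameras.
- **Bystanders:** the bottle and tray, and the part of the rack in view, looked unmoved in the overview picture taken before the second pull. A final comparison of the top camera's pictures showed some changed pixels, a few of them beside the tray. I took these to be the arm and its shadow but did not check them further.

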